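# Reset the tripped welding remote

## Task

The orange remote-control box on the welding bench has tripped. Reach a fingertip into its well and press the sunken white reset key fully down, hold it down for about one second and let it come up again; then push the orange box's toggle fully over to ON, away from the well, and move clear. Nothing needs grasping: lift nothing, keep both boxes where they stand, and leave the blue box's key and toggle and the other things on the bench alone.

Things in the scene. Friction and masses are not known exactly. Their poses are not given: they have to be found in the camera images.
- orange_box: Orange remote-control box of a welding set, loose on the bench, 170 x 110 x 71 mm high, about 3 kg (hidden, 2.4 to 3.9 kg). Origin at the centre of its underside, z up, x along its 170 mm length from the reset well towards the toggle. Flat panel on top, 71 mm above the origin. Stands on its feet, any yaw within 0.7 rad of the world's.
- orange_box_well_rim (a point): centre of the mouth of the orange box's round reset well, level with the panel: at box x = -42 mm, y = 0, 71 mm above the bench. The well is 48 mm in diameter with straight walls, 41 mm deep to its fixed floor; the key stands in its middle.
- orange_box_key_top (a point): centre of the top face of the orange box's white round reset key, 28 mm in diameter, sunk 24 mm below the well's mouth when up (47 mm above the bench); moves down with the key.
- orange_box_key (a joint): travel of the orange box's reset key, m: 0 up, 0.007 fully down (its stop). Sprung: about 1.4 N to start it, 3.9 N at the stop, and it comes back up when let go.
- orange_box_lever (a joint): orange box's toggle, rad: 0 = OFF, leaning 0.5 rad towards the well; 1.0 = ON, leaning 0.5 rad away from the well (towards box +x). Hinged about the box's y axis at box x = +50 mm, y = 0, at panel height (71 mm). Starts between 0 and 0.2, stays where it is left, needs about 1.5 N at the tip.
- orange_box_lever_tip (a point): centre of the white 16 mm ball at the end of the orange box's toggle, 40 mm from its hinge on an 8 mm steel stem.
- blue_box: Blue remote-control box of a welding set, loose on the bench, 170 x 110 x 71 mm high, about 3 kg (hidden, 2.4 to 3.9 kg). Origin at the centre of its underside, z up, x along its 170 mm length from the reset well towards the toggle. Flat panel on top, 71 mm above the origin. Stands on its feet, any yaw within 0.7 rad of the world's.
- blue_box_well_rim (a point): centre of the mouth of the blue box's round reset well, level with the panel: at box x = -42 mm, y = 0, 71 mm above the bench. The well is 48 mm in diameter with straight walls, 41 mm deep to its fixed floor; the key stands in its middle.
- blue_box_key_top (a point): centre of the top face of the blue box's white round reset key, 28 mm in diameter, sunk 24 mm below the well's mouth when up (47 mm above the bench); moves down with the key.
- blue_box_key (a joint): travel of the blue box's reset key, m: 0 up, 0.007 fully down (its stop). Sprung: about 1.4 N to start it, 3.9 N at the stop, and it comes back up when let go.
- blue_box_lever (a joint): blue box's toggle, rad: 0 = OFF, leaning 0.5 rad towards the well; 1.0 = ON, leaning 0.5 rad away from the well (towards box +x). Hinged about the box's y axis at box x = +50 mm, y = 0, at panel height (71 mm). Starts between 0 and 0.2, stays where it is left, needs about 1.5 N at the tip.
- blue_box_lever_tip (a point): centre of the white 16 mm ball at the end of the blue box's toggle, 40 mm from its hinge on an 8 mm steel stem.
- tin: closed can with a yellow band, 60 mm in diameter, 70 mm high, standing; origin at the centre of its underside
- angle_iron: offcut of steel angle, 120 mm long (y), 50 mm wide (x), 50 mm high, 5 mm thick; lies on one leg, the other upright along its +x edge; origin at the centre of its underside
- hammer: hammer 240 mm long, lying flat along its x axis, head at +x; origin under its middle
Not all that is in view belongs to the job. Leave any pink look-alike of the orange_box alone. What is shaped like the tin but green is not meant.

How it is judged:
On the way, in this order (a step that is already met when the one before it is completed fails the run):
1. the orange box's reset key is held fully down (at least 5.5 of 7 mm) for 0.6 s while its toggle is still OFF (value of joint orange_box_key above 0.0055 m and value of joint orange_box_lever below 0.4 rad), for 0.6 s.
2. the reset key has come up again while the toggle is still OFF (value of joint orange_box_key below 0.002 m and value of joint orange_box_lever below 0.4 rad), for 0.05 s.
3. the orange box's toggle is fully over to ON (value of joint orange_box_lever above 0.85 rad), for 0.2 s.
At the end, for the whole second after the job is handed in: The orange toggle stands at ON (over 0.85 of 1.0 rad) and its reset key is up (under 2 mm); the blue toggle is still OFF (under 0.4 rad) and its key up; boxes, tin, angle iron and hammer are upright and at rest within 30 mm of where they started (value of joint orange_box_lever above 0.85 rad and value of joint each of orange_box_key, blue_box_key below 0.002 m and value of joint blue_box_lever below 0.4 rad and distance of each of orange_box, blue_box, tin, angle_iron, hammer from where it was at the start of the episode below 0.03 m and angle between each of orange_box, blue_box, tin, angle_iron's own z axis and vertical below 0.1 rad and linear speed of each of orange_box, blue_box below 0.02 m/s); the robot touches nothing.
It fails at once if a box is lifted, tipped or shoved more than 30 mm (distance of any of orange_box, blue_box from where it was at the start of the episode above 0.03 m or height (world z) of any of orange_box, blue_box above 0.012 m or angle between any of orange_box, blue_box's own z axis and vertical above 0.15 rad).
It fails at once if the blue box's key is pressed (over 3 mm) or its toggle thrown (over 0.4 rad) (value of joint blue_box_key above 0.003 m or value of joint blue_box_lever above 0.4 rad).
It fails at once if the orange toggle is thrown while the key is down (value of joint orange_box_lever above 0.6 rad and value of joint orange_box_key above 0.003 m).
It fails at once if the tin, angle iron or hammer is moved more than 30 mm or lifted (distance of any of tin, angle_iron, hammer from where it was at the start of the episode above 0.03 m).
It also fails if it takes over 38 s, if anything falls off the work surface, if the arm or the gripper's body presses on something with over 40 N, if the wrist force passes 120 N, or if a joint passes its speed limit or range.

## Robot

A 6-joint arm with a two-finger parallel gripper is mounted at the origin on the work surface. World frame = base frame: x ahead of the robot, y to its left, z up, the work surface at z = 0. Lengths are in m, angles in rad, forces in N, time in s.
With the tool pointing down it reaches from about 0.3 to 0.875 m from the base axis. Payload 6.4 kg.
Tool frame: the origin (TCP) lies between the finger pads; the fingertips stand ctrl.tip_extent ahead of it and the grasp point (between the pads) is the TCP (ctrl.tip_extent is the distance from the TCP to the fingertips, in m); z points along the fingers, y is the line along which they close (so a half turn about z gives the same grasp; the last joint's range is limited). The gripper opens to 85 mm and grips with 20 to 120 N. Pads are 22 mm wide; open, the fingers measure 114 mm over their backs; the gripper's body (76 mm by 85 mm) begins 54 mm behind the grasp point. The pads swing forward as they close: fully open they stand 13 mm farther back than shut.
Start: joints at [0.968, 0.181, 1.607, -0, 1.354, -0.206], TCP at [0.222, 0.53, 0.25] pointing down, gripper open.
Joint ranges: [-2.99, 2.99], [-0.89, 2.07], [0.3, 2.58], [-1.14, 4.28], [0, 2.63], [-3.12, 3.12]. Speed limits (rad/s): [2.57, 2.57, 3.01, 3.14, 3.14, 3.14].

## Interface

Orientations are given as a unit quaternion [w, x, y, z].
In Python, from bench import ctrl gives the robot as it stands.
- The arm moves only by the tool send_rows, never from a script. Its arguments are lists of equal length, an entry for each row: "dr": the turn, a rotation vector about the tool's x, y, z in units of 6 degrees (1.0 is 6 degrees), a list of three; "xyz": the shift along the tool's x, y, z in cm, a list of three; "jaw": the opening in per cent of the stroke, from 0 (shut) to 100 (fully open). In form: {"dr": [[wx, wy, wz], ...], "xyz": [[dx, dy, dz], ...], "jaw": [jaw, ...]}. A call has exactly 8 rows; each row is the pose to reach, as a shift and turn from the pose commanded when the call began, along the tool's axes at that moment; what a row does not reach only later rows make up. A row lasts 1/8 s, in which the tool goes at most 62.5 mm and 10.7 degrees, less where a joint would pass 70% of its speed; a pose out of reach is approached as far as the arm can. A call with a gripper value outside its range is refused whole. The fingers move at their own pace and stop on an object; the grip force is fixed at half the most. Time passes only in rows, so rows that repeat a pose let the fingers close, or fill a call up. It gives the time, the measured TCP pose, the force, the opening and the grip force at its end, in the units of the state.
- ctrl.get_obs(): the state, without advancing time (a new reading comes with each control period).
- ctrl.camera(name): name is "scene" or "top"; returns the picture (400x640x3 uint8, red, green, blue); there is no depth.
- ctrl.calibration(name): a dict with "camera_matrix" (3x3 intrinsics, pixels), "world_from_camera" (4x4, takes a point from camera to world coordinates). Camera axes: x right, y up, looking along -z (the intrinsics and any distortion apply to the point x, -y, -z); pixel columns grow to the right and rows downward; lengths in m; the calibration is good to about 2 mm. A picture is of the moment at which its call begins. calibration takes no time and is no camera call.
- ctrl.hand_in(): hands the job in; it is judged then, once.
The state is a dict: "time_s": time; "q": joint angles; "dq": joint speeds; "joint_efforts": joint torques, N m; "eef_pos": TCP position; "eef_rot": TCP orientation; "wrist_force": force on the tool from outside, world axes, zero at the start; "torque": the same for the moment, N m; "opening": opening from 0.0 (shut) to 1.0 (fully open); "grasp_force": force on a finger pad.
Only numpy, scipy, OpenCV 4.12 (cv2) and the standard library are available. Lean on these libraries where they do the work, as an engineer would, in place of code of your own. Each camera call takes 0.05 s, during which the arm holds its last target. There are 200 camera calls.

## Working session

There is one attempt and no reset: what is moved stays moved. The work goes in short steps, Python scripts to look and compute and a tool call to move; the robot and the scene stay as the last step left them, time stands still between calls to the robot, and variables do not carry over. Pictures are saved under pics/ and viewed, at most 10 in all, crops included, and the job is handed in when it is done.

Besides the shell and the picture viewer there is one more tool, called after "Call:" by a JSON object that holds its "op" and its "data", one argument or row to a line. send_rows: Moves the arm, as the interface text tells. Its arguments: {"type":"object","properties":{"dr":{"type":"array","items":{"type":"array","items":{"type":"number"}}},"xyz":{"type":"array","items":{"type":"array","items":{"type":"number"}}},"jaw":{"type":"array","items":{"type":"number"}}},"required":["dr","xyz","jaw"]}

```bash
mkdir -p pics; python3 - <<'E'
from bench import ctrl
import cv2
for n in("scene","top"):
    cv2.imwrite(f"pics/{n}0.png",ctrl.camera(n)[:,:,::-1]); c=ctrl.calibration(n); print(n,c)
print(ctrl.tip_extent, ctrl.get_obs())
E
```

```text
scene {'camera_matrix': array([[515.43246269,   0.        , 311.33429461],
       [  0.        , 515.43246269, 197.26992128],
       [  0.        ,   0.        ,   1.        ]]), 'world_from_camera': array([[ 0.10237533, -0.60630539,  0.78861465,  1.7639113 ],
       [ 0.9945501 ,  0.04665983, -0.09323602, -0.14196031],
       [ 0.01973288,  0.79386185,  0.6077779 ,  1.05053494],
       [ 0.        ,  0.        ,  0.        ,  1.        ]])}
top {'camera_matrix': array([[398.68638072,   0.        , 321.62115796],
       [  0.        , 398.68638072, 202.44345835],
       [  0.        ,   0.        ,   1.        ]]), 'world_from_camera': array([[ 0.02945823,  0.99107594, -0.13000268,  0.41604134],
       [-0.99914844,  0.0329548 ,  0.02482694,  0.01163494],
       [ 0.02888959,  0.12916062,  0.99120277,  1.28472672],
       [ 0.        ,  0.        ,  0.        ,  1.        ]])}
0.019 {'time_s': 0.1, 'q': array([ 9.67719145e-01,  1.81461399e-01,  1.60790047e+00, -7.41947598e-06,
        1.35381547e+00, -2.06256465e-01]), 'dq': array([-0.00115396, -0.00262806, -0.00088674, -0.00109864,  0.00119325,
       -0.0004724 ]), 'joint_efforts': array([-2.35976086e-04, -4.45875764e+01, -3.52235878e+01, -2.06796694e-04,
        4.12366062e-03, -2.25032358e-05]), 'eef_pos': array([0.22192236, 0.52994121, 0.24948088]), 'eef_rot': array([-3.08625274e-04,  1.97110278e-01,  9.80381003e-01, -7.29773213e-04]), 'wrist_force': array([-0.38364055, -0.8442658 ,  0.40544717]), 'torque': array([ 0.00816048, -0.04267119,  0.03684745]), 'grasp_force': 0.0, 'opening': 0.9991664909916133}
```

View pics/top0.png

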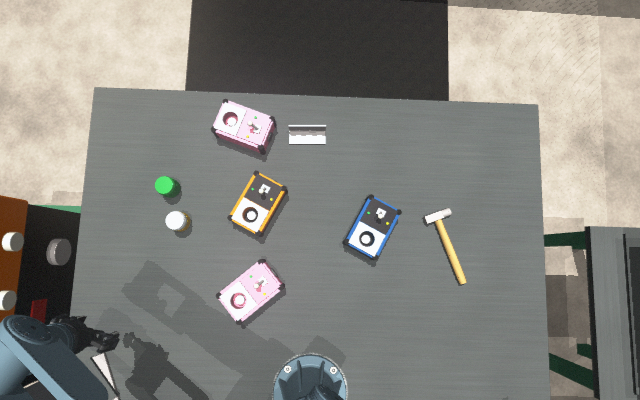

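View pics/scene0.png

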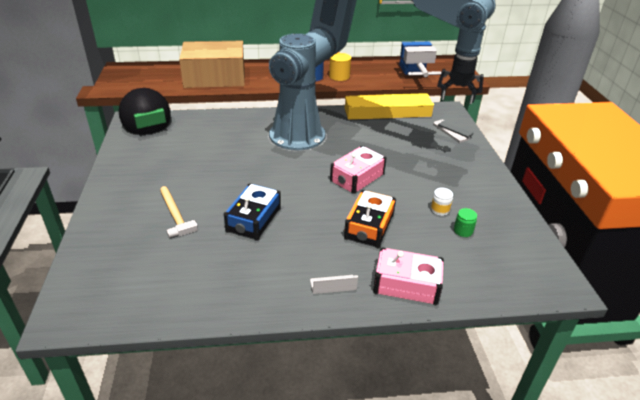

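The top view shows the orange box at about (258,203), with its well at (250,214) and its toggle near (264,190). The pink look-alikes stand at (245,125) and (250,290), and the tin at (177,221). I'll enlarge it next.

```bash
python3 - <<'E'
import cv2
a=cv2.imread("pics/top0.png")[160:250,215:305]; b=cv2.imread("pics/scene0.png")[180:250,335:405]
a=cv2.resize(a,(540,540),interpolation=cv2.INTER_CUBIC)
cv2.imwrite("pics/c1.png",a)
cv2.imwrite("pics/c2.png",cv2.resize(b,(560,560),interpolation=cv2.INTER_CUBIC))
E
```

```text
(no output)
```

View pics/c1.png

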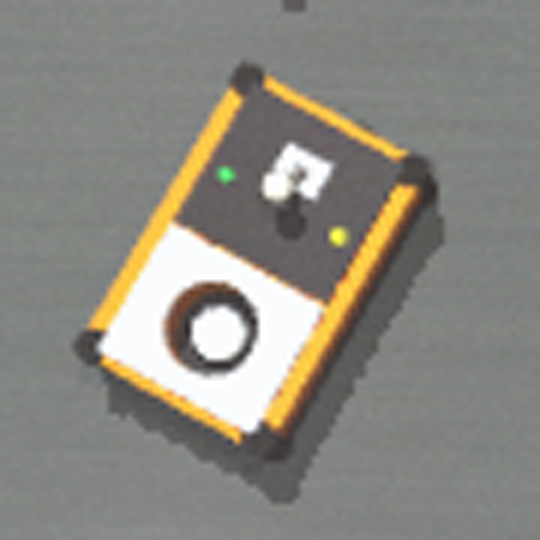

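View pics/c2.png

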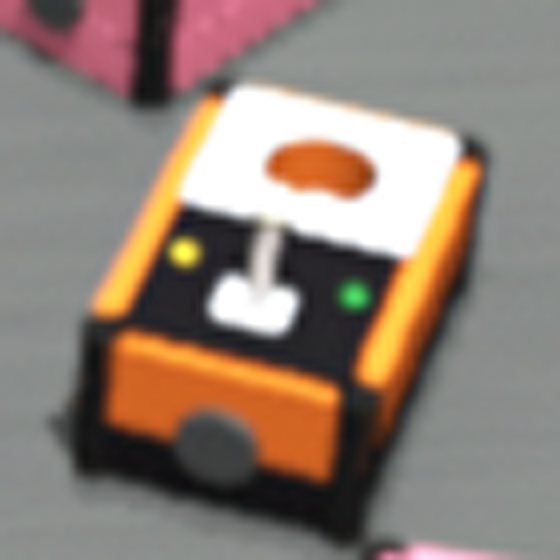

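The enlarged top crop shows the well mouth centred at (211,328), the key top at (217,333), the toggle plate at (304,172) and the ball at (276,187). In the scene crop the well is at (321,170) and the plate at (256,305).

```bash
cat >h.py <<'E'
from bench import ctrl
import numpy as np
def ray(n,u,v,z):
    c=ctrl.calibration(n);K=c["camera_matrix"];T=c["world_from_camera"]
    d=np.linalg.inv(K)@[u,v,1]; d=T[:3,:3]@[d[0],-d[1],-d[2]]; o=T[:3,3]
    return o+d*(z-o[2])/d[2]
E
python3 - <<'E'
from h import *
T=lambda x,y:(215+(x+.5)/6-.5,160+(y+.5)/6-.5)
S=lambda x,y:(335+(x+.5)/8-.5,180+(y+.5)/8-.5)
np.set_printoptions(precision=4,suppress=True)
for m,n,p,z in[("rim","top",T(211,328),.071),("key","top",T(217,333),.047),("plate","top",T(304,172),.072),("ball","top",T(276,187),.107),
 ("rim","scene",S(321,170),.071),("plate","scene",S(256,305),.072)]: print(m,n,ray(n,*p,z))
a=ray("top",*T(211,328),.071);b=ray("top",*T(304,172),.072);d=b-a
print(np.linalg.norm(d[:2]),np.degrees(np.arctan2(d[1],d[0])))
d=ray("top",*T(80+165,80),.071)-ray("top",*T(90,345),.071); print("edge",np.degrees(np.arctan2(d[1],d[0])))
from scipy.spatial.transform import Rotation as R
print(R.from_quat(ctrl.get_obs()["eef_rot"],scalar_first=True).as_matrix())
for u,v in[(177,221),(165,186),(250,290),(245,125)]: print(ray("top",u,v,.07))
E
```

```text
rim top [0.5317 0.1989 0.071 ]
key top [0.5315 0.1994 0.047 ]
plate top [0.6133 0.1556 0.072 ]
ball top [0.5996 0.1649 0.107 ]
rim scene [0.5261 0.2031 0.071 ]
plate scene [0.6064 0.1621 0.072 ]
0.09230872104522587 -27.95423729902177
edge -27.064260838325747
[[-0.9223  0.3865 -0.0009]
 [ 0.3865  0.9223 -0.0013]
 [ 0.0003 -0.0016 -1.    ]]
[0.5043 0.4168 0.07  ]
[0.6101 0.4612 0.07  ]
[0.3059 0.1864 0.07  ]
[0.8122 0.2287 0.07  ]
```

Call:
{"op": "send_rows", "data": {
  "dr": [
    [0,0,0.1],
    [0,0,0.2],
    [0,0,0.3],
    [0,0,0.5],
    [0,0,0.6],
    [0,0,0.7],
    [0,0,0.8],
    [0,0,0.8]
  ],
  "xyz": [
    [-5.5,-2.5,1],
    [-11,-5,2],
    [-17,-7.6,3],
    [-23,-10.3,4],
    [-29,-13,5],
    [-35,-15.8,6],
    [-41,-18.5,7],
    [-41,-18.5,7]
  ],
  "jaw": [80,50,20,0,0,0,0,0]
}}

```text
time_s: 1.1
eef_pos: [0.5304, 0.1983, 0.1793]
eef_rot: [-0.0, 0.24, 0.971, -0.0]
wrist_force: [-0.4, -0.3, -0.9]
opening: 0.003
grasp_force: 0.0
```

```bash
python3 - <<'E'
from h import *
import cv2
a=ctrl.camera("scene")[:,:,::-1][90:260,300:460]; b=ctrl.camera("top")[:,:,::-1][140:260,200:320]
cv2.imwrite("pics/d.png",np.hstack([cv2.resize(a,(400,425),interpolation=3-1),cv2.resize(b,(400,425),interpolation=2)]))
o=ctrl.get_obs();print({k:o[k] for k in("time_s","eef_pos","eef_rot","wrist_force","opening")})
E
```

```text
{'time_s': 1.2, 'eef_pos': array([0.52950099, 0.19968007, 0.17947069]), 'eef_rot': array([-6.26941421e-04,  2.39418302e-01,  9.70916264e-01, -3.01838263e-04]), 'wrist_force': array([-0.08887718,  0.31855498, -0.4797947 ]), 'opening': -0.0025390558060243585}
```

View pics/d.png

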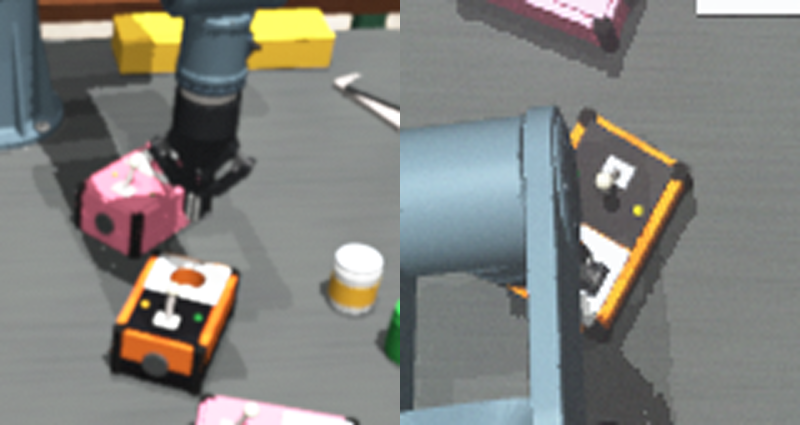

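The scene crop shows the closed fingertips at (192,213) above and behind the well at (187,277), with free space around the box. The top view is mostly hidden by the arm. Next I go down to just above the panel for the alignment check.

Call:
{"op": "send_rows", "data": {
  "dr": [
    [0,0,0],
    [0,0,0],
    [0,0,0],
    [0,0,0],
    [0,0,0],
    [0,0,0],
    [0,0,0],
    [0,0,0]
  ],
  "xyz": [
    [0,0,2],
    [0,0,4],
    [0,0,6],
    [0,0,7.5],
    [0,0,8],
    [0,0,8],
    [0,0,8],
    [0,0,8]
  ],
  "jaw": [0,0,0,0,0,0,0,0]
}}

```text
time_s: 2.2
eef_pos: [0.5294, 0.2013, 0.101]
eef_rot: [0.001, 0.238, 0.971, 0.0]
wrist_force: [-0.5, -0.4, -0.7]
opening: -0.001
grasp_force: 0.0
```

```bash
python3 - <<'E'
from h import *
import cv2
a=ctrl.camera("scene")[:,:,::-1][160:250,325:415]
cv2.imwrite("pics/e.png",cv2.resize(a,(540,540),interpolation=2))
o=ctrl.get_obs();print({k:o[k] for k in("time_s","eef_pos","eef_rot","wrist_force","opening")})
c=ctrl.calibration("scene");T=np.linalg.inv(c["world_from_camera"])
def P(p):
    q=T[:3,:3]@p+T[:3,3]; q=c["camera_matrix"]@[q[0],-q[1],-q[2]]; q=q[:2]/q[2]; return ((q-[325,160])*6).round(0)
p=o["eef_pos"]-[0,0,.019]; print("tip",P(p),"axis at panel",P(np.r_[p[:2],.071]), "rim guesses",P(np.r_[.5317,.1989,.071]),P(np.r_[.5261,.2031,.071]))
E
```

```text
{'time_s': 2.25, 'eef_pos': array([0.52928264, 0.20126614, 0.10089739]), 'eef_rot': array([4.83515067e-04, 2.38049569e-01, 9.71252865e-01, 2.03605891e-04]), 'wrist_force': array([1.31578293, 0.28840793, 0.12082441]), 'opening': 0.0005280309564873972}
tip [298. 232.] axis at panel [296. 249.] rim guesses [292. 252.] [298. 245.]
```

View pics/e.png

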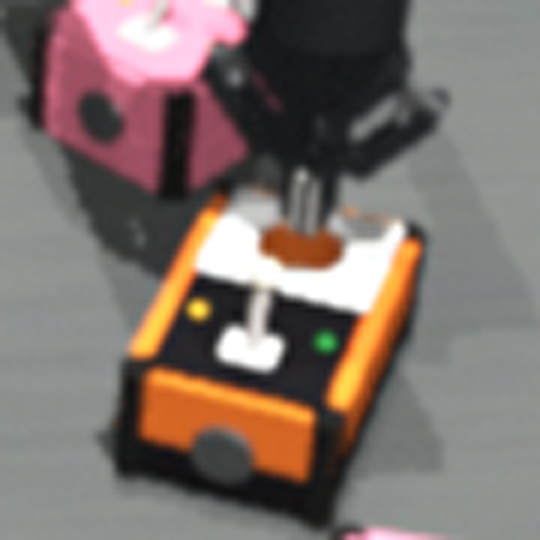

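The close-up shows the fingertips at about (304,237), centred sideways over the well mouth at (302,245). That is within 2–3 mm, so I go in with a 1.5 mm correction.

Call:
{"op": "send_rows", "data": {
  "dr": [
    [0,0,0],
    [0,0,0],
    [0,0,0],
    [0,0,0],
    [0,0,0],
    [0,0,0],
    [0,0,0],
    [0,0,0]
  ],
  "xyz": [
    [0.15,0,0.3],
    [0.15,0,0.7],
    [0.15,0,1.1],
    [0.15,0,1.5],
    [0.15,0,1.9],
    [0.15,0,2.3],
    [0.15,0,2.7],
    [0.15,0,2.7]
  ],
  "jaw": [0,0,0,0,0,0,0,0]
}}

```text
time_s: 3.25
eef_pos: [0.5272, 0.2019, 0.0728]
eef_rot: [-0.0, 0.238, 0.971, -0.0]
wrist_force: [-1.1, 1.0, 0.1]
opening: -0.0
grasp_force: 0.0
```

Call:
{"op": "send_rows", "data": {
  "dr": [
    [0,0,0],
    [0,0,0],
    [0,0,0],
    [0,0,0],
    [0,0,0],
    [0,0,0],
    [0,0,0],
    [0,0,0]
  ],
  "xyz": [
    [0,0,0.3],
    [0,0,0.6],
    [0,0,0.8],
    [0,0,1.0],
    [0,0,1.2],
    [0,0,1.3],
    [0,0,1.3],
    [0,0,1.3]
  ],
  "jaw": [0,0,0,0,0,0,0,0]
}}

```text
time_s: 4.25
eef_pos: [0.5275, 0.2019, 0.0604]
eef_rot: [-0.0, 0.238, 0.971, -0.0]
wrist_force: [-1.7, 0.6, 3.7]
opening: -0.002
grasp_force: 1.6
```

Call:
{"op": "send_rows", "data": {
  "dr": [
    [0,0,0],
    [0,0,0],
    [0,0,0],
    [0,0,0],
    [0,0,0],
    [0,0,0],
    [0,0,0],
    [0,0,0]
  ],
  "xyz": [
    [0,0,0.1],
    [0,0,0.15],
    [0,0,0.2],
    [0,0,0.2],
    [0,0,0.2],
    [0,0,0.2],
    [0,0,0.2],
    [0,0,0.2]
  ],
  "jaw": [0,0,0,0,0,0,0,0]
}}

```text
time_s: 5.25
eef_pos: [0.5275, 0.202, 0.059]
eef_rot: [-0.0, 0.238, 0.971, -0.0]
wrist_force: [-4.3, 0.0, 9.6]
opening: -0.001
grasp_force: 4.7
```

The 9.6 N reading is well above the spring's 3.9 N, so the key is at its stop. I'll hold it about half a second longer, then lift.

Call:
{"op": "send_rows", "data": {
  "dr": [
    [0,0,0],
    [0,0,0],
    [0,0,0],
    [0,0,0],
    [0,0,0],
    [0,0,0],
    [0,0,0],
    [0,0,0]
  ],
  "xyz": [
    [0,0,0],
    [0,0,0],
    [0,0,0],
    [0,0,0],
    [0,0,-0.4],
    [0,0,-0.8],
    [0,0,-1.2],
    [0,0,-1.6]
  ],
  "jaw": [0,0,0,0,0,0,0,0]
}}

```text
time_s: 6.25
eef_pos: [0.5276, 0.2019, 0.0744]
eef_rot: [0.0, 0.238, 0.971, 0.0]
wrist_force: [0.4, 1.3, -0.1]
opening: -0.0
grasp_force: 0.0
```

Call:
{"op": "send_rows", "data": {
  "dr": [
    [0,0,0],
    [0,0,0],
    [0,0,0],
    [0,0,0],
    [0,0,0],
    [0,0,0],
    [0,0,0],
    [0,0,0]
  ],
  "xyz": [
    [0,0,-0.5],
    [0,0,-1],
    [0,0,-1.5],
    [0,0,-2],
    [0,0,-2.5],
    [0,0,-3],
    [0,0,-3.4],
    [0,0,-3.4]
  ],
  "jaw": [0,0,0,0,0,0,0,0]
}}

```text
time_s: 7.25
eef_pos: [0.5278, 0.202, 0.1087]
eef_rot: [0.0, 0.238, 0.971, 0.0]
wrist_force: [-0.1, -0.0, -0.4]
opening: 0.003
grasp_force: 0.0
```

Call:
{"op": "send_rows", "data": {
  "dr": [
    [0,0,0],
    [0,0,0],
    [0,0,0],
    [0,0,0],
    [0,0,0],
    [0,0,0],
    [0,0,0],
    [0,0,0]
  ],
  "xyz": [
    [-1,0,0.3],
    [-2,0,0.5],
    [-3,0,0.5],
    [-4,0,0.5],
    [-5,0,0.5],
    [-5.5,0,0.5],
    [-6,0,0.5],
    [-6.5,0,0.5]
  ],
  "jaw": [0,0,0,0,0,0,0,0]
}}

```text
time_s: 8.25
eef_pos: [0.585, 0.1721, 0.1033]
eef_rot: [-0.0, 0.238, 0.971, 0.0]
wrist_force: [-2.0, 2.0, 2.2]
opening: 0.001
grasp_force: 1.7
```

Call:
{"op": "send_rows", "data": {
  "dr": [
    [0,0,0],
    [0,0,0],
    [0,0,0],
    [0,0,0],
    [0,0,0],
    [0,0,0],
    [0,0,0],
    [0,0,0]
  ],
  "xyz": [
    [-0.3,0,0],
    [-0.6,0,0],
    [-0.9,0,0],
    [-1.2,0,0],
    [-1.4,0,0],
    [-1.6,0,0],
    [-1.7,0,0],
    [-1.7,0,0]
  ],
  "jaw": [0,0,0,0,0,0,0,0]
}}

```text
time_s: 9.25
eef_pos: [0.6004, 0.164, 0.1033]
eef_rot: [0.0, 0.238, 0.971, -0.0]
wrist_force: [-0.4, -0.2, 1.3]
opening: -0.0
grasp_force: 0.2
```

Call:
{"op": "send_rows", "data": {
  "dr": [
    [0,0,0],
    [0,0,0],
    [0,0,0],
    [0,0,0],
    [0,0,0],
    [0,0,0],
    [0,0,0],
    [0,0,0]
  ],
  "xyz": [
    [-0.1,0,0],
    [-0.2,0,0],
    [-0.3,0,0],
    [-0.4,0,0],
    [-0.4,0,0],
    [-0.4,0,0],
    [-0.4,0,0],
    [-0.4,0,0]
  ],
  "jaw": [0,0,0,0,0,0,0,0]
}}

```text
time_s: 10.25
eef_pos: [0.6037, 0.1622, 0.1032]
eef_rot: [-0.0, 0.238, 0.971, -0.0]
wrist_force: [-1.8, 1.8, -0.1]
opening: 0.001
grasp_force: 1.1
```

```bash
python3 - <<'E'
from h import *
import cv2
a=ctrl.camera("scene")[:,:,::-1][160:250,325:415]
cv2.imwrite("pics/f.png",cv2.resize(a,(540,540),interpolation=2))
E
```

```text
(no output)
```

View pics/f.png

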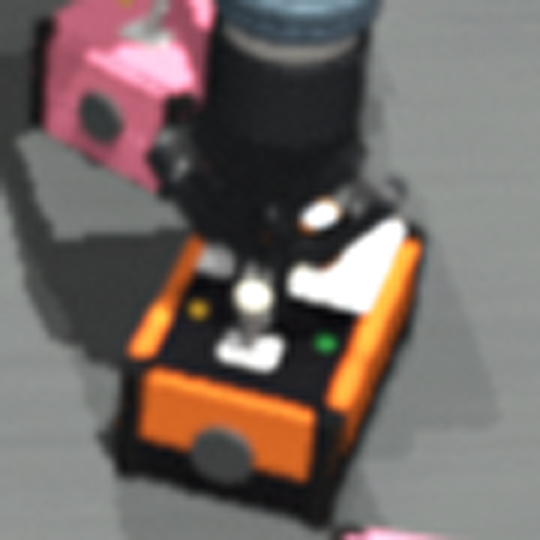

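The ball at (254,297) stands above its plate at (251,350), so the toggle isn't fully over yet. The box hasn't moved. I'll push further until the stop shows in the force.

Call:
{"op": "send_rows", "data": {
  "dr": [
    [0,0,0],
    [0,0,0],
    [0,0,0],
    [0,0,0],
    [0,0,0],
    [0,0,0],
    [0,0,0],
    [0,0,0]
  ],
  "xyz": [
    [-0.1,0,0],
    [-0.2,0,0],
    [-0.3,0,0],
    [-0.4,0,0],
    [-0.5,0,0],
    [-0.5,0,0],
    [-0.5,0,0],
    [-0.5,0,0]
  ],
  "jaw": [0,0,0,0,0,0,0,0]
}}

```text
time_s: 11.3
eef_pos: [0.6082, 0.1598, 0.1032]
eef_rot: [-0.0, 0.238, 0.971, -0.0]
wrist_force: [-2.9, 1.8, 0.5]
opening: 0.003
grasp_force: 1.1
```

Call:
{"op": "send_rows", "data": {
  "dr": [
    [0,0,0],
    [0,0,0],
    [0,0,0],
    [0,0,0],
    [0,0,0],
    [0,0,0],
    [0,0,0],
    [0,0,0]
  ],
  "xyz": [
    [-0.1,0,0],
    [-0.2,0,0],
    [-0.3,0,0],
    [-0.3,0,0],
    [-0.3,0,0],
    [-0.3,0,0],
    [-0.3,0,0],
    [-0.3,0,0]
  ],
  "jaw": [0,0,0,0,0,0,0,0]
}}

```text
time_s: 12.3
eef_pos: [0.609, 0.1594, 0.1029]
eef_rot: [-0.002, 0.238, 0.971, 0.0]
wrist_force: [-9.2, 4.1, 2.5]
opening: -0.003
grasp_force: 5.0
```

The force rose to 10 N and the tip has stalled, so the toggle is at its ON stop. Now I back off and lift clear.

Call:
{"op": "send_rows", "data": {
  "dr": [
    [0,0,0],
    [0,0,0],
    [0,0,0],
    [0,0,0],
    [0,0,0],
    [0,0,0],
    [0,0,0],
    [0,0,0]
  ],
  "xyz": [
    [0.5,0,0],
    [1.5,0,0],
    [2.5,0,-1],
    [3,0,-3],
    [4,0,-6],
    [6,0,-9],
    [10,0,-12],
    [14,0,-12]
  ],
  "jaw": [0,0,0,0,0,0,0,0]
}}

```text
time_s: 13.3
eef_pos: [0.488, 0.2241, 0.2283]
eef_rot: [0.004, 0.238, 0.971, 0.002]
wrist_force: [-0.4, 0.1, -0.8]
opening: -0.001
grasp_force: 0.0
```

Call:
{"op": "send_rows", "data": {
  "dr": [
    [0,0,0],
    [0,0,0],
    [0,0,0],
    [0,0,0],
    [0,0,0],
    [0,0,0],
    [0,0,0],
    [0,0,0]
  ],
  "xyz": [
    [3,3,0],
    [6,6,0],
    [9,9,0],
    [12,12,0],
    [14,14,0],
    [14,14,0],
    [14,14,0],
    [14,14,0]
  ],
  "jaw": [0,0,0,0,0,0,0,0]
}}

```text
time_s: 14.3
eef_pos: [0.4279, 0.4112, 0.2238]
eef_rot: [0.0, 0.239, 0.971, 0.0]
wrist_force: [0.5, 0.2, 0.1]
opening: -0.0
grasp_force: 0.0
```

```bash
python3 - <<'E'
from h import *
import cv2
a=ctrl.camera("scene")[:,:,::-1][160:250,325:415];b=ctrl.camera("top")[:,:,::-1][160:250,215:305]
cv2.imwrite("pics/g.png",np.hstack([cv2.resize(i,(400,400),interpolation=2) for i in(a,b)]))
print(ctrl.get_obs()["time_s"],ctrl.get_obs()["eef_pos"])
E
```

```text
14.4 [0.42784044 0.41127073 0.22355939]
```

View pics/g.png

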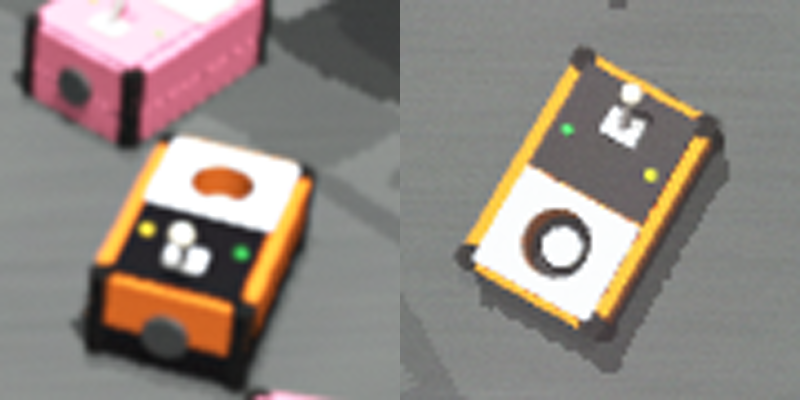

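The toggle now leans away from the well, with its ball at (631,93) in the top crop. The key is up at (563,246) and the box is where it stood. I'll check the lever angle, then hand in.

```bash
python3 - <<'E'
from h import *
s=400/90
T=lambda x,y:(215+(x+.5)/s-.5,160+(y+.5)/s-.5)
w=ray("top",*T(156.5,243),.071)
for z in(.106,): print((ray("top",*T(231,93),z)-w)[:2]@[.887,-.462]*1e3, "expect 111 at ON; 106.6 at .85")
print(ctrl.hand_in())
E
```

```text
111.42735458012648 expect 111 at ON; 106.6 at .85
the job is handed in; nothing more can be done
None
```

The orange box's reset key was pressed to its stop, held for about one second and let up. Its toggle was then pushed fully ON, measuring 111 mm from the well where full ON is 111, the arm moved clear, and the job was handed in at about 14.4 s, with the verdict not shown.

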